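# Tighten the recessed clamp screw of the cake-cutting rail with the T-handled hex key

## Robot

A 6-joint arm with a two-finger parallel gripper is mounted at the origin on the work surface. World frame = base frame: x ahead of the robot, y to its left, z up, the work surface at z = 0. Lengths are in m, angles in rad, forces in N, time in s.
With the tool pointing down it reaches from about 0.35 to 1 m from the base axis. Payload 7.1 kg.
Tool frame: the origin (TCP) lies between the finger pads; the fingertips stand 22 mm ahead of it and the grasp point (between the pads) lies 3 mm ahead of it; x points along the fingers, y is the direction in which the jaws open and shut, and the axes are right-handed (so a half turn about x gives the same grasp; the last joint's range is limited). The gripper opens to 85 mm and grips with 20 to 120 N. Pads are 22 mm wide; open, the fingers measure 114 mm over their backs; the gripper's body (76 mm by 85 mm) begins 54 mm behind the grasp point. The pads swing forward as they close: fully open they stand 13 mm farther back than shut.
Start: joints at [-1.221, 0.423, 1.63, -0, 1.089, -0.019], TCP at [0.225, -0.583, 0.253] pointing down, gripper open.
Joint ranges: [-3, 3], [-0.9, 2.11], [0.09, 2.58], [-1.31, 4.45], [0.11, 2.69], [-2.54, 2.54]. Speed limits (rad/s): [2.39, 2.39, 3.01, 3.14, 3.14, 3.14].

## Interface

Orientations are given as a rotation vector (axis times angle).
In Python, from rig import manip gives the robot as it stands. The module is installed in compiled form; this text tells all that it offers. Calls block until the motion is done:
- manip.move_to(position, orientation): joint-space move of the TCP to a pose.
- manip.servo_line(position, orientation=None, rate=0.15): straight line of the TCP; orientation=None keeps the orientation; rate is the mean speed in m/s.
- manip.set_joints(angles): joint-space move.
- manip.command_gripper(opening, f_grip=None): finger opening in m; f_grip is the grip in N (None keeps the last); returns when the fingers have stopped.
- manip.hold(seconds).
- manip.solve_ik(position, orientation): joint angles nearest the present ones, or None.
- manip.camera(name): name is "scene" or "top"; returns a dict with "image" (384x512x3 uint8, red, green, blue), "fx", "fy", "cx", "cy" (pixels), "cam_to_world" (4x4, takes a point from camera to world coordinates). Camera axes: x right, y down, z forward; pixel columns grow to the right and rows downward; lengths in m; the calibration is good to about 2 mm. A picture is of the moment at which its call begins. There is no depth.
A pose or a line that the arm cannot do raises manip.IKError and nothing moves.
- manip.sign_off(): hands the job in, once; it reports no verdict.
Readings, each from a call of its own:
- manip.get_time(): time.
- manip.get_joint_positions(): joint angles.
- manip.get_joint_vel(): joint speeds.
- manip.get_tau(): joint torques, N m.
- manip.get_position(): TCP position.
- manip.get_ee_rot(): TCP orientation.
- manip.get_contact_force(): force on the tool from outside, world axes, zero at the start.
- manip.get_torque(): the same for the moment, N m.
- manip.get_width(): finger opening in m.
Only numpy, scipy, OpenCV 4.12 (cv2) and the standard library are available. Lean on these libraries where they do the work, as an engineer would, in place of code of your own. Each camera call takes 0.05 s, during which the arm holds its last target.

## Task

Take the big blue T-handled hex key from its stand, fit it into the hidden hex socket at the bottom of the rail clamp's collar by turning it gently until it drops fully home, then turn the screw a sixth of a turn (60 degrees) clockwise so that the red shoe moves up to the rail. Do not force the key against the clamp, leave the key standing fully home in the screw, and leave the cake ring, bowl and spatula where they are.

Things in the scene. Friction and masses are not known exactly. Their poses are not given: they have to be found in the camera images.
- key: Loose T-handled hex key, 0.28 to 0.46 kg, upright. Origin at the centre of the hex's lower end, z up towards the handle, x along the handle bar. Steel hex 27 mm across flats (31.2 over corners), z = 0 to 60 mm; two of its six flats face +x and -x. Dark round flange 47 mm across, z = 60 to 66 mm; neck 18 mm thick up to z = 84 mm, then the bar.
- handle (a point): Centre of the key's blue handle bar, 94 mm above its lower end; the bar is 64 mm long (key's x), 16 mm wide (y), 20 mm high.
- stand: Fixed grey block 70 x 70 mm, 70 mm high, in which the key stands at the start: an upright 36 mm round hole goes through it, and the key's flange rests on its top. The key must be lifted 60 mm to come free. Origin under its centre on the counter, z up.
- lock: Fixed rail clamp. Origin on the counter on the axis of its round steel collar, z up, x towards the guide rail. Plate 170 x 120 mm, 6 mm thick, centred 10 mm to +x. Collar about 52 mm across, 62 mm high. Steel rail at x = 56 to 64 mm, 120 mm long, top at z = 52 mm.
- collar_mouth (a point): Centre of the collar's open top, 62 mm above the counter: a 45 degree lead-in about 44 mm across narrows to an upright bore of 32.2 mm at 56 mm height. The screw head's upper face lies down the bore at 26 mm height; meet it slowly and press with about 5 to 15 N only: key and clamp must not bear on each other with over 50 N in all, and a half-entered hex jams with several times the push.
- socket_floor (a point): Centre of the floor of the hidden hex socket, 14 mm above the counter; a seated key's lower end lies here. Socket 28 mm across flats, 12 mm deep. Its angle is unknown and in no reading (this point's axes are the clamp's): the key rests on the screw head until turned to match within about 0.07 rad (repeats every 60 degrees), then can drop 12 mm.
- screw (a joint): Turn of the clamp screw, rad: 0 at the start, growing clockwise seen from above, hard stops at -0.35 and 1.25; 60 degrees is 1.05. It resists with about 0.15 N m (a key rubbing lightly on its head does not turn it) and stays where it is left. The key has about 0.07 rad of play either way in it.
- shoe_top (a point): Centre of the top of the red clamp shoe (12 x 50 mm) between collar and rail, 50 mm above the counter; the screw moves it 6 mm per rad towards the rail, 6.5 mm away at the start.
- cake_ring: Bystander: loose steel cake ring, 80 mm across, 45 mm high, origin under its centre.
- bowl: Bystander: loose steel bowl, 110 mm across, 55 mm high, origin under its centre.
- spatula: Bystander: loose spatula lying flat, handle along its -x.

How it is judged:
By the outcome, as a careful person would: the job done as asked, in the order asked, and still so for the second after the job is handed in, with the robot touching nothing.
It also fails if it takes over 67 s, if anything falls off the work surface, if the arm or the gripper's body presses on something with over 40 N, if the wrist force passes 120 N, or if a joint passes its speed limit or range.

## Working session

There is one attempt and no reset: what is moved stays moved. The work goes in short steps, each a Python script; the robot and the scene stay as the last script left them, time stands still between calls to the robot, and variables do not carry over. Pictures are saved under pics/ and viewed, and the job is handed in when it is done.

```bash
mkdir -p pics; ls
python3 - <<'E'
from rig import manip
import cv2,numpy as np
for n in ("scene","top"):
    c=manip.camera(n); cv2.imwrite(f"pics/{n}0.png",c["image"][:,:,::-1])
    print(n,c["fx"],c["fy"],c["cx"],c["cy"]);print(np.round(c["cam_to_world"],4))
print(manip.get_time(),manip.get_position(),manip.get_ee_rot(),manip.get_width(),manip.get_contact_force())
E
```

```text
pics
scene 481.98874874297536 481.98874874297536 264.4626766383822 189.21785030140063
[[-0.692   0.5168 -0.5041  1.1594]
 [ 0.7219  0.5004 -0.478   0.6214]
 [ 0.0053 -0.6946 -0.7194  0.9641]
 [ 0.      0.      0.      1.    ]]
top 357.3221600128891 357.3221600128891 253.02007120676072 189.64206774309062
[[ 0.0201 -0.9813  0.1912  0.3942]
 [-0.9993 -0.0258 -0.0275  0.0599]
 [ 0.032  -0.1905 -0.9812  1.0047]
 [ 0.      0.      0.      1.    ]]
0.1 [ 0.22516606 -0.58254309  0.25262265] [ 2.02036427  0.37827159 -2.02084894] 0.08560677902333236 [-0.46585801 -0.4552279  -0.47475343]
```

View pics/scene0.png

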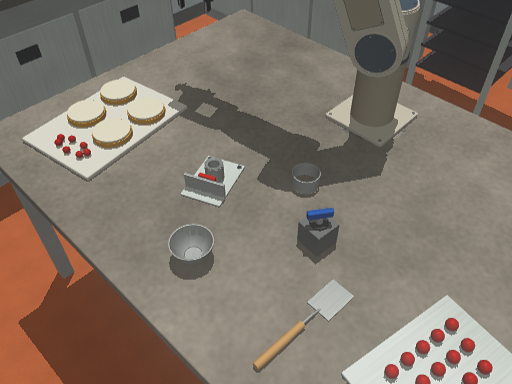

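View pics/top0.png

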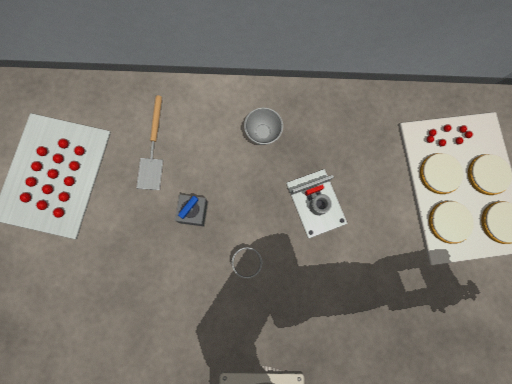

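The scene view shows the blue handle at about (320,214) and the collar mouth at (213,162). In the top view the handle is at about (188,207), the collar at (319,203), and the arm is clear of both. Next I zoom in and measure.

```bash
cat > h.py <<'E'
import cv2,numpy as np
from scipy.spatial.transform import Rotation as R
def proj(c,P):
    M=np.linalg.inv(c["cam_to_world"]); p=M[:3,:3]@np.asarray(P,float)+M[:3,3]
    return np.array([c["fx"]*p[0]/p[2]+c["cx"],c["fy"]*p[1]/p[2]+c["cy"]])
def ray(c,u,v):
    M=c["cam_to_world"]; d=M[:3,:3]@np.array([(u-c["cx"])/c["fx"],(v-c["cy"])/c["fy"],1.]); return M[:3,3],d/np.linalg.norm(d)
def onz(c,u,v,z):
    o,d=ray(c,u,v); return o+d*(z-o[2])/d[2]
def tri(c1,p1,c2,p2):
    o1,d1=ray(c1,*p1);o2,d2=ray(c2,*p2)
    A=np.stack([d1,-d2],1); s=np.linalg.lstsq(A,o2-o1,rcond=None)[0]
    a=o1+d1*s[0];b=o2+d2*s[1]; return (a+b)/2,np.linalg.norm(a-b)
def mask(img,col):
    h=cv2.cvtColor(img,cv2.COLOR_RGB2HSV)
    if col=="blue": return cv2.inRange(h,(105,150,40),(130,255,255))
    return cv2.inRange(h,(0,170,80),(6,255,255))|cv2.inRange(h,(174,170,80),(180,255,255))
def blobs(img,col,roi):
    m=mask(img,col); k=np.zeros_like(m);x,y,w,h=roi;k[y:y+h,x:x+w]=m[y:y+h,x:x+w]
    cs=cv2.findContours(k,cv2.RETR_EXTERNAL,cv2.CHAIN_APPROX_NONE)[0]
    return max(cs,key=cv2.contourArea) , k
E
python3 - <<'E'
from rig import manip
from h import *
import pickle
C={n:manip.camera(n) for n in("scene","top")}; pickle.dump(C,open("c0.pkl","wb"))
for n,roi in(("scene",(290,190,60,50)),("top",(170,185,45,45))):
    c,k=blobs(C[n]["image"],"blue",roi); print(n,cv2.minAreaRect(c),cv2.contourArea(c),k.sum()/255)
for n,roi in(("scene",(180,150,65,60)),("top",(285,165,65,60))):
    c,k=blobs(C[n]["image"],"red",roi); print(n,"red",cv2.minAreaRect(c))
def crop(n,x,y,w,h,s): return cv2.resize(C[n]["image"][y:y+h,x:x+w,::-1],None,fx=s,fy=s,interpolation=cv2.INTER_CUBIC)
a=np.hstack([crop("scene",175,150,75,60,5),crop("top",280,165,75,60,5)])
b=np.hstack([crop("scene",285,200,75,60,5),crop("top",155,180,75,60,5)])
cv2.imwrite("pics/crop0.png",np.vstack([a,b]))
E
```

```text
scene ((319.95635986328125, 211.6724853515625), (4.890057563781738, 26.036251068115234), 82.40535736083984) 98.0 127.0
top ((187.78961181640625, 206.64605712890625), (6.965615749359131, 25.329509735107422), 39.289405822753906) 143.5 169.0
scene red ((206.3018798828125, 175.94338989257812), (16.483266830444336, 3.0219318866729736), 15.945394515991211)
top red ((314.4794616699219, 189.44522094726562), (4.68164587020874, 17.673215866088867), 69.44395446777344)
```

View pics/crop0.png

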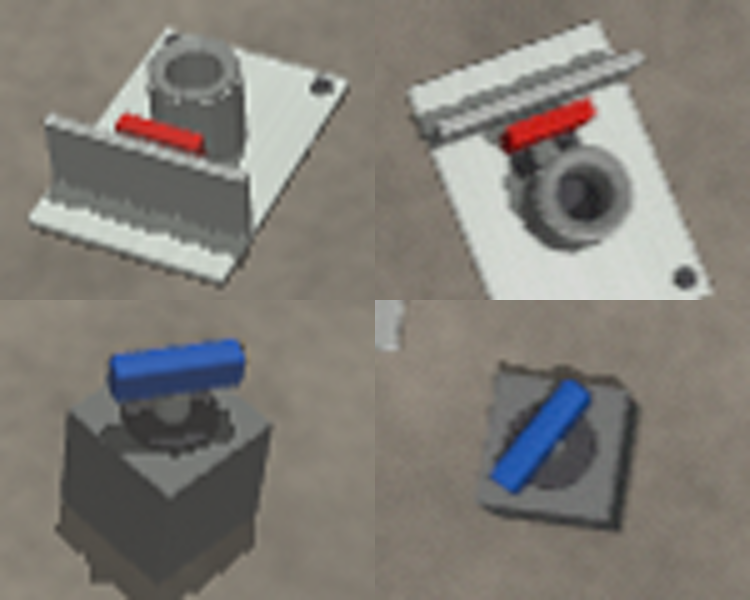

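Run:
```python
from h import *
import pickle
C=pickle.load(open("c0.pkl","rb"))
T=[]
for n,(x,y,w,h) in(("scene",(198,150,34,40)),("top",(300,185,40,36))):
    g=cv2.cvtColor(C[n]["image"],cv2.COLOR_RGB2GRAY); print(n); print("\n".join(f"{y+i} "+" ".join("%3d"%v for v in r) for i,r in enumerate(g[y:y+h,x:x+w])))
for n,(x,y,w,h) in(("scene",(304,205,34,18)),("top",(175,192,28,30))):
    g=C[n]["image"][:,:,2].astype(int); print(n); print("\n".join(f"{y+i} "+" ".join("%3d"%v for v in r) for i,r in enumerate(g[y:y+h,x:x+w])))
```

```text
scene
150 131 133 135 135 134 132 133 134 135 135 133 133 136 139 140 139 136 133 132 132 131 131 131 132 133 134 135 134 133 132 131 130 129 132
151 131 134 136 136 134 133 133 134 135 134 132 132 135 139 140 139 136 134 132 133 131 131 132 133 132 133 131 130 128 128 128 129 129 131
152 133 135 136 136 135 134 134 135 137 134 132 132 134 138 140 138 137 133 132 132 132 133 132 134 131 130 126 126 126 128 130 129 131 130
153 134 134 134 134 134 134 135 135 136 134 132 132 132 135 138 136 135 133 131 129 130 131 132 132 131 128 125 125 126 128 128 128 128 127
154 132 131 131 132 134 135 137 136 136 135 134 134 133 132 134 135 134 133 131 128 127 129 130 131 131 128 124 125 127 128 126 126 124 125
155 131 130 130 131 135 138 138 137 135 135 169 154 140 131 133 133 134 134 129 127 126 128 128 130 130 126 124 125 127 128 126 124 124 125
156 136 133 132 134 135 138 137 136 134 155 211 171 137 132 140 138 136 132 128 125 124 125 127 128 126 124 125 125 127 125 124 122 123 126
157 136 134 135 134 134 135 135 134 150 189 119  78  95 145 157 153 145 136 130 131 127 127 126 125 126 124 123 12
[... 15723 characters left out ...]
  94
216 111 113 111 112 132 164 174 175 155 112  80  72  76  77  77  78  78  74  72  74  97 114 114 114 113 114 113  98
217 111 115 114 112 116 128 153 158 126  93 101 107  89  65  67  70  84  81  94 110 114 116 116 115 116 116 114  94
218 111 114 113 113 114 115 111 106 100 105 113 113 112 110 110 110 111 111 111 114 116 116 115 112 114 116 115  92
219 110 114 116 115 114 113 111 110 109 111 116 114 113 115 113 111 114 116 116 116 115 112 115 114 114 114 110  87
220 107 100 105 112 113 113 113 117 111 112 110 116 113 113 117 115 115 115 115 114 116 116 116 114 113 115 108  82
221 101  88  72  78  81  80  86  95 101 111 116 114 114 115 115 116 115 114 115 114 116 116 114 119 115 113  97  65
```

Run:
```python
from h import *
import pickle
C=pickle.load(open("c0.pkl","rb"))
S=8
def up(n,x,y,w,h,ch):
    im=C[n]["image"].astype(np.float32); g=cv2.cvtColor(C[n]["image"],cv2.COLOR_RGB2GRAY).astype(np.float32) if ch=="g" else im[:,:,2]-im[:,:,0]
    return cv2.resize(g[y:y+h,x:x+w],None,fx=S,fy=S,interpolation=cv2.INTER_CUBIC)
def back(p,x,y): return (np.asarray(p)+.5)/S-.5+[x,y]
def cont(m): return max(cv2.findContours(m.astype(np.uint8),cv2.RETR_EXTERNAL,cv2.CHAIN_APPROX_NONE)[0],key=cv2.contourArea)
# handle top face
H={};
for n,(x,y,w,h),t in(("scene",(300,200,40,26),105),("top",(175,190,32,32),100)):
    g=up(n,x,y,w,h,"b"); print(n,g.max()); c=cont(g>t*1.0)
    r=cv2.minAreaRect(c); H[n]=back(r[0],x,y); M=cv2.moments(c);cen=back([M['m10']/M['m00'],M['m01']/M['m00']],x,y)
    print(n,H[n],cen,np.array(r[1])/S,r[2]); H[n]=cen
    H[n+"box"]=back(cv2.boxPoints(r),x,y)
P,e=tri(C["scene"],H["scene"],C["top"],H["top"]);print("handle top",P,e)
for n in("scene","top"):
    b=np.array([onz(C[n],*p,P[2]) for p in H[n+"box"]]); 
    L=[np.linalg.norm(b[i]-b[(i+1)%4]) for i in range(4)]; i=int(np.argmax(L)); d=b[(i+1)%4]-b[i]; print(n,"L",np.round(L,4),"yaw",np.arctan2(d[1],d[0]))
# hole
O={}
for n,(x,y,w,h),t in(("scene",(206,158,15,11),112),("top",(314,195,16,17),95)):
    g=up(n,x,y,w,h,"g"); c=cont(g<t); E=cv2.fitEllipse(c); O[n]=back(E[0],x,y); print(n,O[n],np.array(E[1])/S,E[2])
P,e=tri(C["scene"],O["scene"],C["top"],O["top"]);print("hole",P,e)
for n in O: print(n,onz(C[n],*O[n],.056))
print(np.linalg.norm(P-C["scene"]["cam_to_world"][:3,3])/482,)
for z in(.062,.056,.1): 
  for n in O: print(n,z,onz(C[n],*({"scene":(213.3,163.1),"top":(321.7,203.0)}[n]),z))
```

```text
scene 153.28426
scene [319.96843719 211.18365479] [319.99369616 211.23151991] [ 4.38650084 25.8623848 ] 82.9131088256836
top 145.8598
top [187.60118008 206.56734085] [187.65774602 206.6083676 ] [ 6.00394773 24.87524796] 38.91766357421875
handle top [0.52116651 0.19805902 0.10937884] 0.0007621018334745542
scene L [0.0626 0.0138 0.0621 0.0136] yaw 2.5021022059482485
top L [0.0619 0.0154 0.0618 0.0152] yaw -0.6271559108114608
scene [213.30446482 163.67341661] [ 7.3244071 12.0597744] 84.4955062866211
top [321.70477581 203.43292141] [11.26143742 11.69275093] 124.72816467285156
hole [ 0.54716181 -0.15465304  0.05127158] 0.0010651097404446785
scene [ 0.55054635 -0.15116097  0.056     ]
top [ 0.5460734  -0.15314944  0.056     ]
0.0027915249080220947
scene 0.062 [ 0.55303227 -0.14778238  0.062     ]
top 0.062 [ 0.54628959 -0.15180881  0.062     ]
scene 0.056 [ 0.5489991 -0.152898   0.056    ]
top 0.056 [ 0.54725728 -0.15315628  0.056     ]
scene 0.1 [ 0.57857572 -0.11538342  0.1       ]
top 0.1 [ 0.5401609  -0.14327484  0.1       ]
```

```bash
cat >> h.py <<'E'
def down(a):
    y=np.array([np.cos(a),np.sin(a),0]);x=np.array([0,0,-1.]);return R.from_matrix(np.stack([x,y,np.cross(x,y)],1)).as_rotvec()
E
python3 - <<'E'
from rig import manip
from h import *
import pickle
C=pickle.load(open("c0.pkl","rb"))
print("key", [onz(C[n],*p,.114) for n,p in(("scene",(319.99,211.23)),("top",(187.66,206.61)))])
m=R.from_rotvec(manip.get_ee_rot()).as_matrix(); print("jaw yaw now",np.arctan2(m[1,1],m[0,1]),m[:,0])
K=[0.521,.198];L=[.548,-.1525]
for nm,xy in(("key",K),("lock",L)):
    for a in np.arange(-3.14,3.15,.3926):
        q=manip.solve_ik([*xy,.216],down(a)); print(nm,round(a,2),None if q is None else np.round(q,2))
for a in(.937,.937-np.pi):
    print(a,manip.solve_ik([*K,.116],down(a)))
print(manip.get_time())
E
```

```text
key [array([0.52485501, 0.2000406 , 0.114     ]), array([0.52028588, 0.19764814, 0.114     ])]
jaw yaw now -1.2019864413174102 [-3.18135326e-04  9.08259653e-04 -9.99999537e-01]
key -3.14 None
key -2.75 None
key -2.35 None
key -1.96 [0.34 0.37 1.81 0.   0.96 2.3 ]
key -1.57 [ 0.34  0.37  1.81 -0.    0.96  1.91]
key -1.18 [ 0.34  0.37  1.81 -0.    0.96  1.52]
key -0.78 [0.34 0.37 1.81 0.   0.96 1.13]
key -0.39 [0.34 0.37 1.81 0.   0.96 0.73]
key 0.0 [ 0.34  0.37  1.81 -0.    0.96  0.34]
key 0.39 [ 0.34  0.37  1.81 -0.    0.96 -0.05]
key 0.79 [ 0.34  0.37  1.81 -0.    0.96 -0.44]
key 1.18 [ 0.34  0.37  1.81  0.    0.96 -0.84]
key 1.57 [ 0.34  0.37  1.81  0.    0.96 -1.23]
key 1.96 [ 0.34  0.37  1.81 -0.    0.96 -1.62]
key 2.36 [ 0.34  0.37  1.81 -0.    0.96 -2.01]
key 2.75 [ 0.34  0.37  1.81 -0.    0.96 -2.41]
key 3.14 None
lock -3.14 None
lock -2.75 [-0.29  0.39  1.79  0.    0.97  2.46]
lock -2.35 [-0.29  0.39  1.79 -0.    0.97  2.06]
lock -1.96 [-0.29  0.39  1.79  0.    0.97  1.67]
lock -1.57 [-0.29  0.39  1.79 -0.    0.97  1.28]
lock -1.18 [-0.29  0.39  1.79 -0.    0.97  0.88]
lock -0.78 [-0.29  0.39  1.79  0.    0.97  0.49]
lock -0.39 [-0.29  0.39  1.79  0.    0.97  0.1 ]
lock 0.0 [-0.29  0.39  1.79 -0.    0.97 -0.29]
lock 0.39 [-0.29  0.39  1.79 -0.    0.97 -0.69]
lock 0.79 [-0.29  0.39  1.79 -0.    0.97 -1.08]
lock 1.18 [-0.29  0.39  1.79 -0.    0.97 -1.47]
lock 1.57 [-0.29  0.39  1.79 -0.    0.97 -1.86]
lock 1.96 [-0.29  0.39  1.79 -0.    0.97 -2.26]
lock 2.36 None
lock 2.75 None
lock 3.14 None
0.937 [ 0.3418281   0.52146157  1.86299846  0.          0.75713263 -0.5951719 ]
-2.204592653589793 None
0.2
```

```bash
cat > st.py <<'E'
from rig import manip
from h import *
np.set_printoptions(precision=4,suppress=True)
def st(tag=""): print(tag,"t%.2f"%manip.get_time(),"p",manip.get_position(),"F",manip.get_contact_force(),"T",manip.get_torque(),"w%.4f"%manip.get_width())
E
python3 - <<'E'
from st import *
K=np.array([.522,.1985]);a=2.508-np.pi/2
manip.move_to([*K,.20],down(a)); st("above")
manip.servo_line([*K,.116],down(a),rate=.1); st("at")
manip.command_gripper(.010,f_grip=25); st("closed")
for n in("scene","top"):
    c=manip.camera(n); cv2.imwrite(f"pics/{n}1.png",c["image"][:,:,::-1])
a=cv2.imread("pics/scene1.png");b=cv2.imread("pics/top1.png")
cv2.imwrite("pics/g1.png",np.hstack([cv2.resize(a[140:260,260:380],(400,400)),cv2.resize(b[140:260,130:250],(400,400))]))
E
```

```text
above t3.14 p [0.5223 0.1979 0.2001] F [-0.2776 -0.788   0.4561] T [ 0.0182 -0.0022  0.0204] w0.0853
at t4.13 p [0.5224 0.1986 0.1165] F [0.1968 1.3501 1.4322] T [-0.0136 -0.0533 -0.0122] w0.0857
closed t4.77 p [0.5223 0.1987 0.1163] F [-0.422   0.876   3.0355] T [0.0577 0.0021 0.0377] w0.0156
```

View pics/g1.png

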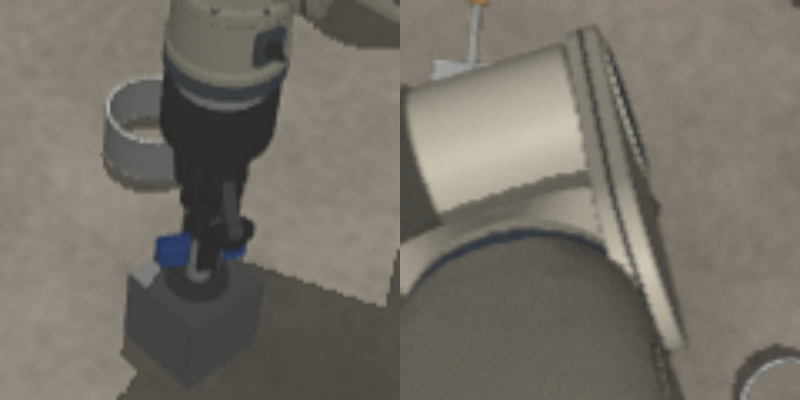

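The scene crop shows the fingers closed on the bar, with blue visible on both sides. The width reads 15.6 mm against the 16 mm bar. In the top crop the arm hides the key. Now I grip harder, lift, and check what the key looks like in the hand.

Run:
```python
from st import *
a=2.508-np.pi/2
manip.command_gripper(.010,f_grip=90); st("grip")
p=manip.get_position()
manip.servo_line([p[0],p[1],p[2]+.02],down(a),rate=.08); st("lift20")
manip.servo_line([p[0],p[1],p[2]+.11],down(a),rate=.12); st("lift110")
manip.move_to([.548,-.1525,.232],down(1.5)); manip.hold(.2); st("over lock")
for n in("scene","top"):
    c=manip.camera(n); cv2.imwrite(f"pics/{n}2.png",c["image"][:,:,::-1])
a=cv2.imread("pics/scene2.png");b=cv2.imread("pics/top2.png")
cv2.imwrite("pics/g2.png",np.hstack([cv2.resize(a[90:210,155:275],(400,400)),cv2.resize(b[140:260,260:380],(400,400))]))
```

```text
grip t5.08 p [0.5224 0.1987 0.1165] F [-0.1016  0.5823  5.6498] T [0.1078 0.0615 0.0263] w0.0140
lift20 t5.49 p [0.5226 0.1987 0.1369] F [ 0.8052 -0.6861 -5.0811] T [-0.0041 -0.0416  0.0253] w0.0137
lift110 t6.39 p [0.5218 0.1985 0.2257] F [ 0.7953 -0.7323 -4.6544] T [-0.0222  0.006  -0.0274] w0.0139
over lock t7.92 p [ 0.5482 -0.1515  0.232 ] F [-0.0168  0.8452 -4.2607] T [ 0.0193 -0.0465  0.0051] w0.0143
```

View pics/g2.png

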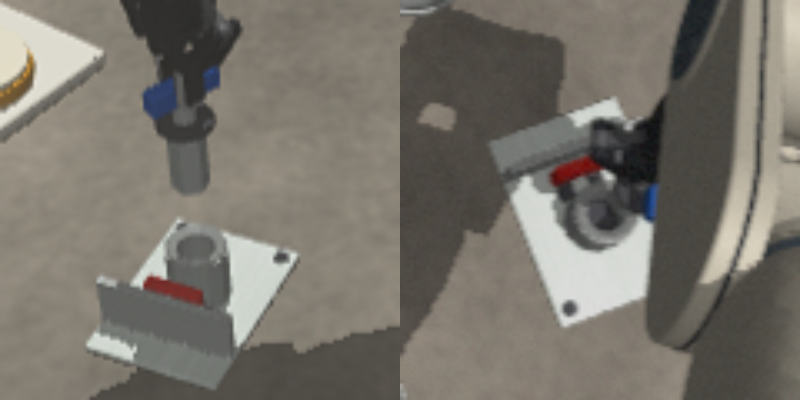

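The scene crop shows the key held upright. The hex's lower end is at about pixel (212,147) above the collar mouth at about (213,163). In the top view the key is mostly hidden. I compare the two in the scene view, where calibration error mostly cancels.

Run:
```python
from st import *
import pickle
C=pickle.load(open("c0.pkl","rb"))["scene"]
g=cv2.cvtColor(cv2.imread("pics/scene2.png"),cv2.COLOR_BGR2GRAY)
for r in range(118,152,1): print(r," ".join("%3d"%v for v in g[r,196:228]))
for z in(.126,.156,.186,.192): print(z,proj(C,[.5482,-.1515,z]))
print(proj(C,[.548,-.1525,.056]),proj(C,[.548,-.1525,.062]))
```

```text
118 135 110  58  64  65  63  65  64  65  62  59  57  91  92  66  47  48  48  49  45  65 140 136 133 133 135 135 134 132 128 129 129
119 138 118  56  65  66  65  66  64  61  60  60  59  91  92  65  48  48  48  47  52  93 141 135 133 135 137 136 134 132 129 128 127
120 134 139  56  60  65  66  62  61  61  60  60  60  88  92  69  45  47  54  61  74 127 137 134 134 137 138 138 135 132 130 129 126
121 135 141  57  59  62  64  61  62  61  62  61  60  77  92  82  56  52  74  81  79  67 122 129 134 135 136 136 134 133 131 129 127
122 132 135  66  58  61  65  61  61  61  60  61  68  85  93  91  83  75  84  55  54  54  66 104 137 134 135 133 133 132 131 128 128
123 129 131 104  67  60  64  61  61  61  60  64  85  98  98  94  95  92  75  55  55  56  53  68 129 137 134 134 133 130 129 127 125
124 128 132 135 105  68  61  60  60  59  54  61  93  96  99  99  96  92  78  54  57  57  55  53  93 137 135 135 133 132 130 128 126
125 133 135 134 134 103  65  59  56  58  58  58  94  96  99  99  97  94  81  55  58  57  65  62  86 134 132 133 132 131 130 129 128
126 137 138 133 131 135  77  56  58  59  60 
[... 2831 characters left out ...]
 135 138 138 138 138 139 138
148 133 133 136 138 137 138 134 132 133 135 138 141 140 121 110 117 118 127 126 134 139 136 133 132 134 135 136 136 140 140 139 138
149 130 132 136 140 139 139 138 137 137 138 139 141 140 141 141 143 144 144 143 141 139 137 135 136 136 137 136 138 140 140 139 139
150 130 132 135 138 140 140 139 137 137 139 139 140 138 139 141 144 145 144 142 139 136 137 135 136 135 137 137 139 139 139 137 137
151 133 133 136 139 141 140 139 137 137 139 139 139 137 137 140 143 145 144 141 138 137 137 137 135 137 137 138 137 135 134 133 133
0.126 [212.0041 143.8719]
0.156 [211.1652 135.1157]
0.186 [210.2971 126.054 ]
0.192 [210.1198 124.2036]
[213.6664 162.9913] [213.5126 161.3923]
```

The key axis matches the scene prediction to within about 1 mm. Averaging the two views puts the collar at about (0.5485,-0.152). I descend in guarded steps and shift sideways by the measured force.

```bash
cat > ins.py <<'E'
from st import *
def F0n(n=4):
    f=[];
    for _ in range(n): f.append(manip.get_contact_force()); manip.hold(.02)
    return np.mean(f,0)
E
python3 - <<'E'
from ins import *
xy=np.array([.5485,-.152]);a=1.5
manip.servo_line([*xy,.176],down(a),rate=.1); manip.hold(.2)
f0=F0n(8); print("f0",f0); np.save("f0.npy",f0); st()
z=.176
while z>.150:
    z-=.001; manip.servo_line([*xy,z],down(a),rate=.02)
    f=F0n(3)-f0; print("%.4f"%z,xy,f,manip.get_position(),"t%.1f"%manip.get_time())
    if np.linalg.norm(f)>6: break
np.save("xy.npy",[*xy,z])
E
```

```text
f0 [-0.0199 -0.2158 -3.6915]
 t9.06 p [ 0.5487 -0.1521  0.1765] F [-0.523  -0.41   -4.8302] T [-0.0426  0.001  -0.0276] w0.0140
0.1750 [ 0.5485 -0.152 ] [-0.1339  0.3261 -0.7659] [ 0.5484 -0.152   0.175 ] t9.4
0.1740 [ 0.5485 -0.152 ] [-0.2826  0.2679 -0.3558] [ 0.5485 -0.152   0.1739] t9.7
0.1730 [ 0.5485 -0.152 ] [-0.1007  0.2777 -0.5656] [ 0.5485 -0.152   0.1729] t10.0
0.1720 [ 0.5485 -0.152 ] [-0.1683  0.4866 -0.2801] [ 0.5485 -0.152   0.1719] t10.3
0.1710 [ 0.5485 -0.152 ] [-0.2542  0.526  -0.2143] [ 0.5485 -0.152   0.171 ] t10.6
0.1700 [ 0.5485 -0.152 ] [-0.2965 -0.2784 -0.8653] [ 0.5485 -0.152   0.17  ] t10.9
0.1690 [ 0.5485 -0.152 ] [ 0.1446  0.7665 -0.4469] [ 0.5485 -0.152   0.1689] t11.2
0.1680 [ 0.5485 -0.152 ] [-0.1229  0.1933 -0.592 ] [ 0.5485 -0.152   0.168 ] t11.5
0.1670 [ 0.5485 -0.152 ] [ 0.0686 -0.2283 -0.5574] [ 0.5485 -0.152   0.167 ] t11.8
0.1660 [ 0.5485 -0.152 ] [ 0.2175 -0.1129 -0.0313] [ 0.5485 -0.152   0.1659] t12.1
0.1650 [ 0.5485 -0.152 ] [-0.2381  0.3179 -0.1787] [ 0.5484 -0.152   0.1649] t12.4
0.1640 [ 0.5485 -0.152 ] [ 0.0349 -0.1724 -0.3274] [ 0.5485 -
[... 483 characters left out ...]
461] [ 0.5485 -0.152   0.158 ] t14.5
0.1570 [ 0.5485 -0.152 ] [-0.0862  0.0415 -0.3731] [ 0.5485 -0.152   0.1569] t14.8
0.1560 [ 0.5485 -0.152 ] [-0.0131 -0.38   -0.004 ] [ 0.5485 -0.152   0.156 ] t15.1
0.1550 [ 0.5485 -0.152 ] [ 0.0966  0.1632 -0.4104] [ 0.5485 -0.152   0.1549] t15.4
0.1540 [ 0.5485 -0.152 ] [ 0.0995  0.5732 -0.7099] [ 0.5485 -0.152   0.154 ] t15.7
0.1530 [ 0.5485 -0.152 ] [-0.2683 -0.2752 -0.3402] [ 0.5485 -0.152   0.153 ] t16.0
0.1520 [ 0.5485 -0.152 ] [ 0.1758  0.2367 -0.0978] [ 0.5485 -0.152   0.152 ] t16.3
0.1510 [ 0.5485 -0.152 ] [-0.3023  0.6324 -0.4777] [ 0.5485 -0.152   0.1509] t16.6
0.1500 [ 0.5485 -0.152 ] [ 0.0497  0.5953 -0.8509] [ 0.5485 -0.152   0.15  ] t16.9
```

Run:
```python
from ins import *
for n in("scene","top"):
    c=manip.camera(n); cv2.imwrite(f"pics/{n}3.png",c["image"][:,:,::-1])
a=cv2.imread("pics/scene3.png");b=cv2.imread("pics/top3.png")
cv2.imwrite("pics/g3.png",np.hstack([cv2.resize(a[110:210,165:265],(400,400)),cv2.resize(b[150:250,270:370],(400,400))]))
```

```text
(no output)
```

View pics/g3.png

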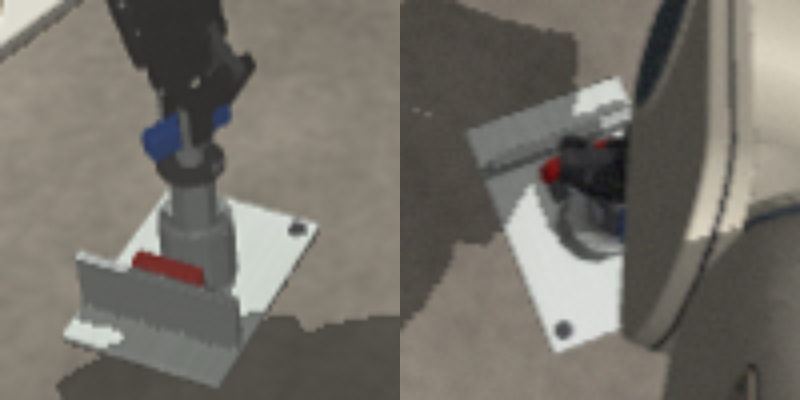

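The scene crop shows the hex standing inside the collar mouth, with the flange still about 20 mm above the rim. I go on down to the screw head.

Run:
```python
from ins import *
f0=np.load("f0.npy"); xy=np.array([.5485,-.152]);a=1.5;z=.150
while z>.120:
    z-=.002 if z>.137 else .0005; manip.servo_line([*xy,z],down(a),rate=.03)
    f=F0n(2)-f0; print("%.4f"%z,f,manip.get_torque(),manip.get_position(),"t%.1f"%manip.get_time())
    if np.linalg.norm(f)>5: break
np.save("xy.npy",[*xy,z])
```

```text
0.1480 [-0.2536  0.779  -0.5353] [ 0.0126 -0.008  -0.0091] [ 0.5484 -0.152   0.1479] t17.2
0.1460 [-0.4127  0.1333 -0.5207] [ 0.0312  0.0061 -0.0081] [ 0.5484 -0.152   0.1459] t17.5
0.1440 [-0.1893  0.8167  0.0959] [-0.0165  0.0099  0.036 ] [ 0.5484 -0.152   0.1439] t17.8
0.1420 [ 0.0967  0.8335 -0.4674] [-0.0274 -0.0118 -0.0339] [ 0.5484 -0.152   0.1419] t18.1
0.1400 [-0.0806  0.0382  0.0665] [-0.016   0.0054 -0.033 ] [ 0.5484 -0.152   0.1399] t18.4
0.1380 [0.3031 0.5105 0.0857] [-0.0356  0.0168 -0.0257] [ 0.5484 -0.152   0.1379] t18.7
0.1360 [ 0.185   0.2706 -0.8952] [ 0.0426 -0.0329  0.0553] [ 0.5484 -0.152   0.1359] t18.9
0.1355 [-0.567  -0.0017  0.0783] [0.0255 0.0232 0.0256] [ 0.5485 -0.152   0.1355] t19.2
0.1350 [ 0.2538  0.4902 -0.4359] [ 0.0285 -0.0152 -0.0628] [ 0.5485 -0.152   0.135 ] t19.5
0.1345 [-0.2645  0.5957 -0.2457] [0.0127 0.0515 0.0239] [ 0.5485 -0.152   0.1345] t19.8
0.1340 [ 0.0866  0.2438 -1.0252] [-0.0319  0.0066  0.0033] [ 0.5485 -0.152   0.134 ] t20.1
0.1335 [ 0.0885  0.2905 -0.8386] [-0.0509 -0.0119  0.0235] [ 0.5485 -0.152   0.1335] t20.4
0.1330 [ 0.3372  0.6632 -0.7286] [-0.0244 -0.0293  0.0211] [ 0.5485 -0.152   0.133 ] t20.6
0.1325 [ 0.4416 -0.1667 -0.9038] [-0.0121 -0.0413  0.0104] [ 0.5485 -0.152   0.1325] t20.9
0.1320 [0.0502 0.1923 2.8356] [0.0678 0.1567 0.0351] [ 0.5486 -0.152   0.1323] t21.2
0.1315 [-1.5513  1.0423  8.4288] [ 0.1647  0.3716 -0.0197] [ 0.5488 -0.1521  0.132 ] t21.5
```

Contact came at 132 mm TCP height, exactly as expected. Now I press at about 9 N and turn clockwise in small steps until the force falls away.

Run:
```python
from ins import *
f0=np.load("f0.npy"); xy=np.array([.5485,-.152]);a=1.5;z=.1314
for i in range(24):
    a-=.05; manip.servo_line([*xy,z],down(a),rate=.03)
    f=F0n(2)-f0; print("a%.2f z%.4f"%(a,z),f,"Tz%.3f"%manip.get_torque()[2],manip.get_position(),"t%.1f"%manip.get_time())
    if f[2]<3.5:
        f=F0n(4)-f0; print("check",f)
        if f[2]<3.5: break
    if f[2]>14: z+=.0004
    if np.hypot(*f[:2])>15: print("lat");break
np.save("xy.npy",[*xy,z,a])
```

```text
a1.45 z0.1314 [-1.8227  0.3666 10.095 ] Tz-0.010 [ 0.5489 -0.1522  0.132 ] t21.8
a1.40 z0.1314 [-0.5009  0.9517 10.1924] Tz-0.014 [ 0.549  -0.1522  0.1321] t22.1
a1.35 z0.1314 [-0.8824 -0.1398  9.4134] Tz-0.001 [ 0.5491 -0.1522  0.1321] t22.3
a1.30 z0.1314 [-0.7191  0.27   10.7148] Tz0.013 [ 0.5491 -0.1522  0.1321] t22.6
a1.25 z0.1314 [-0.4352  0.5002 10.0074] Tz0.032 [ 0.5492 -0.1522  0.1321] t22.9
a1.20 z0.1314 [-1.222   0.7731 10.2393] Tz-0.034 [ 0.5492 -0.1522  0.1321] t23.2
a1.15 z0.1314 [-1.2875  0.4364 10.0283] Tz0.050 [ 0.5492 -0.1522  0.1321] t23.5
a1.10 z0.1314 [-0.713   0.3349  9.6518] Tz0.035 [ 0.5493 -0.1522  0.1321] t23.8
a1.05 z0.1314 [-1.2393  0.3661  9.5482] Tz0.024 [ 0.5492 -0.1522  0.1321] t24.0
a1.00 z0.1314 [-1.2285 -0.087   9.9584] Tz0.007 [ 0.5491 -0.1522  0.132 ] t24.3
a0.95 z0.1314 [-1.3593  0.1893  9.8932] Tz0.038 [ 0.549  -0.1522  0.132 ] t24.6
a0.90 z0.1314 [-1.4924  1.1296  8.2086] Tz0.031 [ 0.5489 -0.1521  0.1319] t24.9
a0.85 z0.1314 [-1.0299  0.296   8.264 ] Tz-0.048 [ 0.5488 -0.1521  0.1317] t25.2
a0.80 z0.1314 [ 0.2585 -0.9013  1.6062] Tz-0.011 [ 0.5484 -0.1522  0.131 ] t25.5
check [ 0.1672 -1.2923  1.4405]
```

Run:
```python
from ins import *
f0=np.load("f0.npy"); xy=np.array([.5485,-.152]);a=.765;z=.1310
while z>.1175:
    z-=.0015 if z>.1225 else .0005; manip.servo_line([*xy,z],down(a),rate=.03)
    f=F0n(2)-f0; print("a%.2f z%.4f"%(a,z),f,"T",manip.get_torque(),manip.get_position(),"t%.1f"%manip.get_time())
    if f[2]>7 or np.hypot(*f[:2])>12: break
np.save("xy.npy",[*xy,z,a])
```

```text
a0.77 z0.1295 [ 0.8476 -1.7688 -1.4125] T [-0.4821 -0.1467  0.0201] [ 0.5483 -0.152   0.129 ] t25.8
a0.77 z0.1280 [ 0.3378 -1.7218 -1.8622] T [-0.6053 -0.1054  0.0156] [ 0.5484 -0.152   0.1278] t26.1
a0.77 z0.1265 [ 0.6114 -2.3319  0.1631] T [-0.5623 -0.0554 -0.0338] [ 0.5484 -0.152   0.1264] t26.4
a0.77 z0.1250 [-0.9325 -1.7392 -0.8822] T [-0.5807  0.0148 -0.0644] [ 0.5484 -0.152   0.1249] t26.7
a0.77 z0.1235 [-0.0799 -2.2297  0.0957] T [-0.6801  0.0423 -0.0573] [ 0.5485 -0.152   0.1234] t26.9
a0.77 z0.1220 [-0.0871 -2.2062 -0.4881] T [-0.6393  0.0578 -0.04  ] [ 0.5485 -0.152   0.1219] t27.2
a0.77 z0.1215 [ 0.334  -2.3263  0.5083] T [-0.6105  0.0234  0.0067] [ 0.5485 -0.152   0.1215] t27.5
a0.77 z0.1210 [-0.3578 -1.763   1.158 ] T [-0.7061  0.0646 -0.0162] [ 0.5485 -0.152   0.121 ] t27.8
a0.77 z0.1205 [-0.3549 -2.0615  1.112 ] T [-0.6686  0.1335 -0.0188] [ 0.5485 -0.152   0.1205] t28.1
a0.77 z0.1200 [-2.1475 -1.9447  7.8315] T [-0.6516  0.3902 -0.0405] [ 0.5487 -0.1521  0.1204] t28.4
```

The key dropped the full 12 mm and met the socket floor at 120.3 mm. Now I turn the screw clockwise, watching the torque for the point where the play is taken up.

Run:
```python
from ins import *
f0=np.load("f0.npy"); xy=np.array([.5485,-.152]);a=.765;z=.1203
def yaw():
    m=R.from_rotvec(manip.get_ee_rot()).as_matrix(); return np.arctan2(m[1,1],m[0,1])
for i in range(8):
    a-=.025; manip.servo_line([*xy,z],down(a),rate=.03)
    T=[]
    for _ in range(4): T.append(manip.get_torque()); manip.hold(.02)
    f=F0n(2)-f0; print("a%.3f %.3f"%(a,yaw()),f,"T",np.mean(T,0),manip.get_position()[2],"t%.1f"%manip.get_time())
    if np.mean(T,0)[2]>.11: break
np.save("a.npy",a)
```

```text
a0.740 0.740 [-1.4092 -2.0522  6.8018] T [-0.511   0.3413 -0.0328] 0.1204324570686418 t28.7
a0.715 0.716 [-1.6369 -0.8612  7.954 ] T [-0.3479  0.3013 -0.054 ] 0.12042840634339569 t29.1
a0.690 0.691 [-0.8068 -0.6997  8.2165] T [-0.2356  0.2948 -0.022 ] 0.12042369802182112 t29.4
a0.665 0.666 [-1.3862 -0.9687  8.201 ] T [-0.3557  0.3504 -0.0025] 0.12040864985791716 t29.8
a0.640 0.641 [-1.1199 -1.617   9.294 ] T [-0.4585  0.3694  0.0339] 0.12042170074494794 t30.1
a0.615 0.616 [-1.8307 -2.2003  9.3047] T [-0.5158  0.362   0.0355] 0.12039571522905107 t30.5
a0.590 0.591 [-0.9159 -2.0827  9.6502] T [-0.547   0.3585  0.0015] 0.12041927239179145 t30.8
a0.565 0.566 [-1.7986 -1.8559  8.5771] T [-0.5436  0.3392  0.0074] 0.12041854045470561 t31.2
```

Run:
```python
from ins import *
f0=np.load("f0.npy"); xy=np.array([.5485,-.152]);a=.565;z=.1206
while a>.2:
    a-=.1; manip.servo_line([*xy,z],down(a),rate=.03)
    T=[]
    for _ in range(4): T.append(manip.get_torque()); manip.hold(.02)
    f=F0n(2)-f0; print("a%.3f"%a,f,"T",np.mean(T,0),manip.get_position(),"w%.4f t%.1f"%(manip.get_width(),manip.get_time()))
np.save("a.npy",a)
for n in("scene","top"):
    c=manip.camera(n); cv2.imwrite(f"pics/{n}4.png",c["image"][:,:,::-1])
    print(n,"red",cv2.minAreaRect(blobs(c["image"],"red",{"scene":(180,150,65,60),"top":(285,165,65,60)}[n])[0]))
a=cv2.imread("pics/scene4.png");b=cv2.imread("pics/top4.png")
cv2.imwrite("pics/g4.png",np.hstack([cv2.resize(a[110:210,165:265],(400,400)),cv2.resize(b[150:250,270:370],(400,400))]))
```

```text
a0.465 [-1.0574 -2.3063  5.0551] T [-0.6412  0.1504 -0.0281] [ 0.5485 -0.1521  0.1204] w0.0142 t31.5
a0.365 [ 0.0647 -2.8701  3.2051] T [-0.7592  0.0645 -0.0092] [ 0.5485 -0.152   0.1205] w0.0141 t31.9
a0.265 [ 0.1454 -3.5213  2.8891] T [-0.7973  0.0383 -0.0345] [ 0.5485 -0.152   0.1205] w0.0137 t32.2
a0.165 [ 0.3246 -2.921   1.5575] T [-0.8247 -0.0227 -0.0252] [ 0.5485 -0.152   0.1205] w0.0142 t32.6
scene red ((201.0, 174.5), (6.0, 1.0), -0.0)
top red ((313.6027526855469, 188.7740020751953), (4.68164587020874, 17.673215866088867), 69.44395446777344)
```

View pics/g4.png

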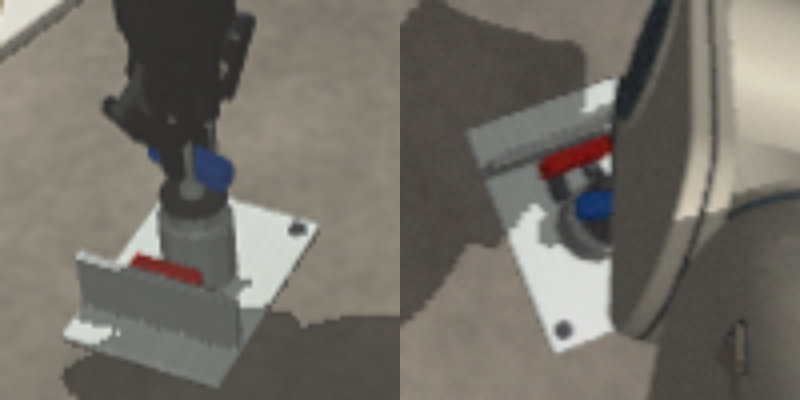

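Turning works: the red shoe in the top view has moved from (314.5,189.4) to (313.6,188.8), about 2.9 mm toward the rail, which is about 0.5 rad. The flange now sits down near the collar rim. I finish the turn.

Run:
```python
from ins import *
f0=np.load("f0.npy"); xy=np.array([.5485,-.152]);z=.1205
for a in np.linspace(.065,-.365,5):
    manip.servo_line([*xy,z],down(a),rate=.03)
    T=[]
    for _ in range(4): T.append(manip.get_torque()); manip.hold(.02)
    f=F0n(2)-f0; print("a%.3f"%a,f,"T",np.mean(T,0),manip.get_position(),"w%.4f t%.1f"%(manip.get_width(),manip.get_time()))
    if np.linalg.norm(f)>20: break
for n in("scene","top"):
    c=manip.camera(n); cv2.imwrite(f"pics/{n}5.png",c["image"][:,:,::-1])
    print(n,"red",cv2.minAreaRect(blobs(c["image"],"red",{"scene":(180,150,65,60),"top":(285,165,65,60)}[n])[0]))
a=cv2.imread("pics/scene5.png");b=cv2.imread("pics/top5.png")
cv2.imwrite("pics/g5.png",np.hstack([cv2.resize(a[110:210,165:265],(400,400)),cv2.resize(b[150:250,270:370],(400,400))]))
```

```text
a0.065 [-0.5395 -3.0252  2.6107] T [-0.8567  0.0333 -0.0233] [ 0.5485 -0.152   0.1205] w0.0142 t33.0
a-0.042 [-0.0923 -3.2087  2.4661] T [-0.8307  0.0557 -0.0392] [ 0.5485 -0.152   0.1205] w0.0141 t33.4
a-0.150 [-0.8395 -3.3372  2.5695] T [-0.8541  0.0767  0.0046] [ 0.5485 -0.152   0.1205] w0.0142 t33.7
a-0.258 [-1.1374 -3.3294  2.2526] T [-0.8917  0.0874 -0.0446] [ 0.5485 -0.152   0.1205] w0.0141 t34.1
a-0.365 [-0.7427 -3.3005  2.4798] T [-0.8906  0.113  -0.0198] [ 0.5485 -0.152   0.1205] w0.0141 t34.4
scene red ((201.632080078125, 175.53773498535156), (7.28010892868042, 0.9615238308906555), 15.945395469665527)
top red ((313.0616760253906, 187.66439819335938), (4.564604759216309, 18.14137840270996), 69.44395446777344)
```

View pics/g5.png

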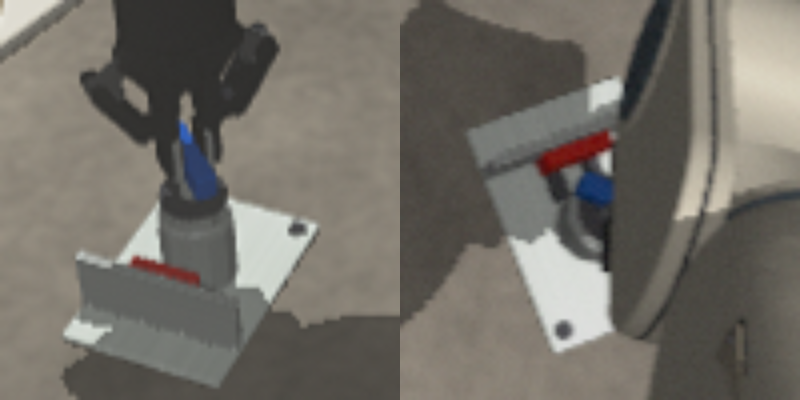

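The top view now has the shoe at (313.1,187.7), about 6.2 mm from where it started, so about 1.04 rad. The scene view shows it close to the rail. I release, retreat and check.

Run:
```python
from ins import *
xy=np.array([.5485,-.152]);a=-.365
manip.command_gripper(.05); st("open")
manip.servo_line([*xy,.22],down(a),rate=.12); st("up")
manip.move_to([.40,-.42,.30],down(-1.0)); st("away")
import pickle
C0=pickle.load(open("c0.pkl","rb"))
for n in("scene","top"):
    c=manip.camera(n); cv2.imwrite(f"pics/{n}6.png",c["image"][:,:,::-1]); 
    C0[n+"6"]=c
    print(n,"red",cv2.minAreaRect(blobs(c["image"],"red",{"scene":(180,150,65,60),"top":(285,165,65,60)}[n])[0]),"blue",cv2.minAreaRect(blobs(c["image"],"blue",{"scene":(180,120,65,60),"top":(285,165,65,60)}[n])[0]))
pickle.dump(C0,open("c6.pkl","wb"))
a=cv2.imread("pics/scene6.png");b=cv2.imread("pics/top6.png")
cv2.imwrite("pics/g6.png",np.vstack([np.hstack([cv2.resize(a[110:210,165:265],(300,300)),cv2.resize(b[150:250,270:370],(300,300))]),np.hstack([cv2.resize(a,(300,225)),cv2.resize(b,(300,225))])]))
```

```text
open t34.98 p [ 0.5485 -0.1518  0.1206] F [-0.4013  0.8474  0.2498] T [ 0.0561 -0.025   0.0436] w0.0499
up t35.95 p [ 0.548  -0.1519  0.2193] F [ 0.4901  0.3759 -0.2815] T [-0.039   0.0766  0.0024] w0.0502
away t37.16 p [ 0.4004 -0.4191  0.2994] F [-0.6312 -0.3453 -0.3634] T [ 0.0143  0.0093 -0.0118] w0.0500
scene red ((206.0188751220703, 176.93394470214844), (16.483266830444336, 1.7856870889663696), 15.945394515991211) blue ((211.73036193847656, 147.66856384277344), (16.32396697998047, 4.981989860534668), 57.9946174621582)
top red ((313.70001220703125, 187.6000213623047), (4.743415832519531, 17.39252471923828), 71.56504821777344) blue ((326.4482727050781, 199.8793182373047), (24.883174896240234, 6.870728015899658), 21.80141258239746)
```

View pics/g6.png

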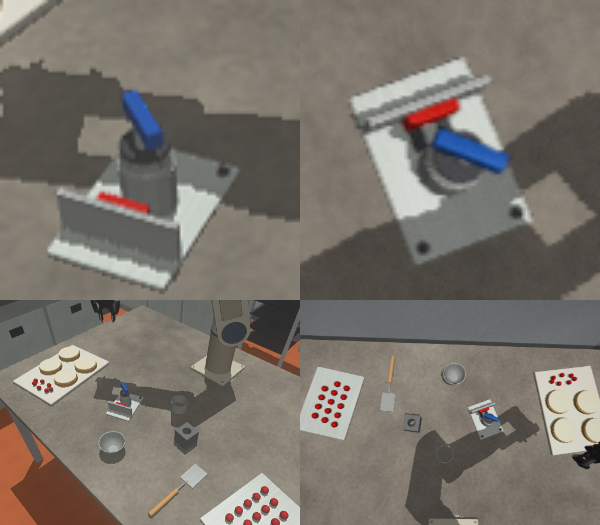

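The key stands upright in the collar with its flange close above the rim. The shoe touches or nearly touches the rail, and the bystanders look unmoved. I measure the shoe travel, key height and bystander shifts.

Run:
```python
from h import *
import pickle
np.set_printoptions(precision=4,suppress=True)
C=pickle.load(open("c6.pkl","rb"));S=8
def cen(im,roi,ch,frac):
    x,y,w,h=roi; im=im.astype(np.float32); g=(im[:,:,0]-im[:,:,1]) if ch=="r" else (im[:,:,2]-im[:,:,0])
    g=cv2.resize(g[y:y+h,x:x+w],None,fx=S,fy=S,interpolation=cv2.INTER_CUBIC)
    c=max(cv2.findContours((g>frac*g.max()).astype(np.uint8),cv2.RETR_EXTERNAL,cv2.CHAIN_APPROX_NONE)[0],key=cv2.contourArea)
    M=cv2.moments(c); r=cv2.minAreaRect(c);return (np.array([M['m10'],M['m01']])/M['m00']+.5)/S-.5+[x,y],np.array(r[1])/S,r[2]
roi={"scene":(190,165,35,25),"top":(297,175,32,25)}
P={}
for k in("scene","scene6","top","top6"):
    n=k.replace("6","");p,s,an=cen(C[k]["image"],roi[n],"r",.5 if n=="top" else .6); P[k]=onz(C[n],*p,.05);print(k,p,s,an,P[k])
print("top shift",P["top6"]-P["top"],np.linalg.norm(P["top6"]-P["top"]),"scene",np.linalg.norm(P["scene6"]-P["scene"]))
b={}
for k,r in(("scene6",(195,130,35,35)),("top6",(308,185,40,32))):
    b[k],s,an=cen(C[k]["image"],r,"b",.68); print(k,b[k],s,an)
T,e=tri(C["scene"],b["scene6"],C["top"],b["top6"]);print("handle top",T,e)
for n in("scene","top"):
    d=cv2.absdiff(C[n]["image"],C[n+"6"]["image"]).max(2); 
for nm,n,(x,y,w,h) in(("spatula","top",(130,90,40,105)),("bowl","top",(240,103,48,48)),("ring","scene",(286,158,40,44)),("bowl s","scene",(163,220,56,60)),("spat s","scene",(245,275,120,100))):
    A,B=[cv2.cvtColor(C[q]["image"][y:y+h,x:x+w],cv2.COLOR_RGB2GRAY).astype(np.float32) for q in(n,n+"6")]
    print(nm,cv2.phaseCorrelate(A,B,cv2.createHanningWindow((w,h),cv2.CV_32F)),np.abs(A-B).mean())
```

```text
scene [206.4743 175.8417] [16.8076  3.0769] 16.01117706298828 [ 0.5917 -0.1336  0.05  ]
scene6 [205.7609 176.9449] [16.9093  2.3205] 16.336042404174805 [ 0.5959 -0.1318  0.05  ]
top [314.4676 189.2148] [ 4.855 18.126] 69.59011840820312 [ 0.5859 -0.1352  0.05  ]
top6 [313.9976 187.1018] [ 4.7995 17.7401] 70.82099914550781 [ 0.5918 -0.134   0.05  ]
top shift [0.0059 0.0012 0.    ] 0.005999146523747876 scene 0.00454366752711171
scene6 [211.7667 147.2278] [16.3717  4.849 ] 58.13401794433594
top6 [326.6785 199.5324] [24.5339  5.7371] 21.655988693237305
handle top [ 0.5477 -0.1538  0.1124] 0.0009224696161565795
spatula ((0.023621057858523642, -0.09566977240206143), 0.944975025675915) 1.7166667
bowl ((0.10026228941763904, 0.04364503167772682), 0.9306886647310522) 0.66892934
ring ((-0.2682576859304895, 1.0194049448117077), 0.9275974745220609) 10.842613
bowl s ((0.0029187178763336874, -0.0033515889005357735), 1.001333111392127) 0.6122024
spat s ((-0.02064396173172156, -0.02265832002097312), 0.9840874598026276) 0.27809224
```

Run:
```python
import cv2,numpy as np
o=[]
for n,(x,y) in(("scene",(280,150)),("top",(220,235))):
    o.append(np.hstack([cv2.resize(cv2.imread(f"pics/{n}{k}.png")[y:y+55,x:x+55],(300,300)) for k in(0,6)]))
cv2.imwrite("pics/ring.png",np.vstack(o))
```

```text
(no output)
```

View pics/ring.png

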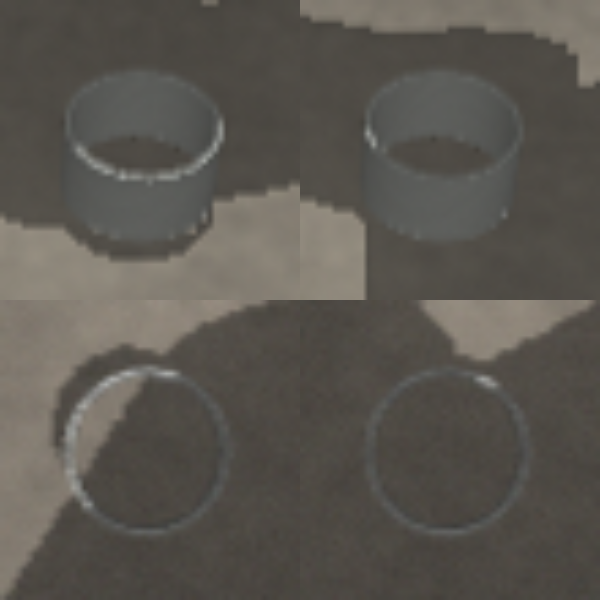

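The ring is at the same pixels before and after (centre about crop (147,450)/(447,450)); only the shadow changed. I hand in.

Run:
```python
from rig import manip
manip.sign_off(); print(manip.get_time())
```

```text
the job is handed in; nothing more can be done
the job is handed in; nothing more can be done
```

The key is fully home in the screw, the screw is turned about 60 degrees clockwise, and the red shoe is up at the rail. I handed the job in at about 37 s of the 67 s allowed.

**What I did:**
- I gripped the key by its bar, lifted it from the stand and lowered it into the collar without touching the sides.
- It met the screw head at the expected height. I pressed at about 10 N and turned clockwise until it dropped, after about 0.7 rad.
- It then went down the full 12 mm. The highest push I read was about 11 N, against the 50 N limit.
- I turned the screw, let go and moved the arm clear.

**Last checks:**
- **Shoe:** the top camera shows it moved 6.0 mm, about 1.0 rad. The gripper's own turn gives about 1.05 rad, with about ±0.03 of doubt about where the play was taken up.
- **Key:** it stands upright. The handle top measured 112 mm against a nominal 118 mm. The same cameras read about 5 mm low at the stand, so I take it as seated; a key that had not dropped would be 12 mm higher.
- **Bystanders:** ring, bowl and spatula are unmoved. The image comparison gave about 1 pixel for the ring, but a close look showed only the shadow had changed.

**What disagreed:**
- The scene camera gave only 4.5 mm of shoe travel, because the rail partly hides the shoe in that view.
- The wrist torque reading never showed the screw's 0.15 N m resistance, so I judged the turn from the gripper angle and the pictures.

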